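# Ready the bench scale for weighing plaster

## Robot

A 6-joint arm with a two-finger parallel gripper is mounted at the origin on the work surface. World frame = base frame: x ahead of the robot, y to its left, z up, the work surface at z = 0. Lengths are in mm, angles in rad, forces in N, time in s.
With the tool pointing down it reaches from about 275 to 750 mm from the base axis. Payload 10.2 kg.
Tool frame: the origin (TCP) lies between the finger pads; the fingertips stand 11 mm ahead of it and the grasp point (between the pads) lies 8 mm behind it (ctrl.nose_length is the distance from the TCP to the fingertips, in mm); x points along the fingers, y is the direction in which the jaws open and shut, and the axes are right-handed (so a half turn about x gives the same grasp; the last joint's range is limited). The gripper opens to 85 mm and grips with 20 to 120 N. Pads are 22 mm wide; open, the fingers measure 114 mm over their backs; the gripper's body (76 mm by 85 mm) begins 54 mm behind the grasp point. The pads swing forward as they close: fully open they stand 13 mm farther back than shut.
Start: joints at [1.015, 0.313, 1.498, -0, 1.331, -0.223], TCP at [171.525, 496.196, 242.294] pointing down, gripper open.
Joint ranges: [-2.94, 2.94], [-0.97, 2.17], [0.19, 2.56], [-1.23, 4.37], [0.02, 3.11], [-2.88, 2.88]. Speed limits (rad/s): [2.39, 2.39, 3.01, 3.14, 3.14, 3.14].

## Interface

Orientations are given as a unit quaternion [w, x, y, z].
In Python, from rig import ctrl, capture, ticket gives the robot as it stands.
- The arm moves only by the tool step_arm, never from a script. Its argument "commands" is a list of rows, each a list of 2 entries, a list of its own where there are three numbers: the shift along the world's x, y, z normalised to -1 to 1, where 1 is 0.04 m, then the turn about the world's z normalised to -1 to 1, where 1 is 180 degrees. A call has 1 to 5 rows; each row shifts and turns the commanded pose from where the row before left it; what a row does not reach is not made up. A row lasts 1/10 s, in which the tool goes at most 50 mm and 8.59 degrees, less where a joint would pass 70% of its speed; a pose out of reach is approached as far as the arm can. A call with a number of a shift or a turn outside -1 to 1 is refused whole. A call with a gripper value outside its range is refused whole. "gripper" is the closure, from -1 (fully open) to 1 (shut), so that 0 is half open, set as the call begins (left out, the last holds). The fingers move at their own pace and stop on an object; "force" is the grip in N (left out, the last holds). Time passes only in rows, so rows that do not move let the fingers close. It gives the time, the measured TCP pose, the force and the opening at its end, in the units of the state.
- ctrl.sense(): the state, without advancing time (a new reading comes with each control period).
- capture(name): name is "scene" or "side" or "wrist"; returns a dict with "image" (480x640x3 uint8, blue, green, red), "fov_y" (degrees; the focal length in pixels is half the picture's height over the tangent of half this angle, whatever the lens; pixels are square), "cx", "cy" (the principal point, pixels), "origin" and "orientation" of the camera in the world. Camera axes: x right, y down, z forward; pixel columns grow to the right and rows downward; lengths in mm; the calibration is good to about 2 mm. A picture is of the moment at which its call begins. There is no depth.
- ticket.finish_job(): hands the job in, once; it reports no verdict.
The state is a dict: "time_s": time; "joints": joint angles; "dq": joint speeds; "tau": joint torques, N m; "eef_pos": TCP position; "ee_rot": TCP orientation; "force": force on the tool from outside, world axes, zero at the start; "wrist_torque": the same for the moment, N m; "grip_width": opening from 0.0 (shut) to 1.0 (fully open).
Only numpy, scipy, OpenCV 4.12 (cv2) and the standard library are available. Lean on these libraries where they do the work, as an engineer would, in place of code of your own. Each camera call takes 0.05 s, during which the arm holds its last target.

## Task

Get the bench scale ready to weigh plaster into the empty white cup that already stands on its steel pan: switch the scale on by pressing down the far half of the rocker switch, then tap the round unit key, then tap the wide bar-shaped tare key. Do it in that order, one control at a time and lightly, with the fingertips, letting each key come back up and never pressing the square function key. Do not touch the cup or the pan, lift nothing, leave everything else where it stands, and finish with the hand clear.

Things in the scene. Friction and masses are not known exactly. Their poses are not given: they have to be found in the camera images.
- scale: Fixed bench scale, pale housing 320 x 290 mm. Origin on the bench under its centre; x points from panel to pan, y left as seen facing the panel. The panel is the front strip, x -160 to -55 mm, face 40 mm above the bench in front, rising 10 degrees to 58 mm. On it, all grey: rocker y -105, unit key y -20, function key y +38, tare key y +100 mm. More than 20 N anywhere is too hard.
- pan: Stainless weighing pan of the scale, 200 (x) x 260 (y) x 12 mm, behind the panel. Origin at the centre of its underside, 66 mm above the bench; its front edge lies 44 mm from the scale's origin towards the panel. Not to be touched.
- power (a joint): Rocker switch at the panel's right end, 34 mm long up the slope, 24 mm wide, hinged across its middle; two flat halves in a shallow V (22 deg). 0 = off: near half flat, 7 mm proud of the panel, far half (towards the pan) up, its end 13 mm proud. On beyond 0.27 rad (far half nearly flat); hard stop at 0.6. Stays where left, up to 0.44. Takes 1 N at first, 3 to 4 N at 0.3, 6 to 7 N at the stop.
- power_far (a point): Point on the top face of the rocker's far half, 12 mm from the hinge line and 5 mm short of its far end: the place to press. It has sunk about 3 mm when the switch is on, 7 mm at the hard stop.
- key_unit (a joint): Travel of the round unit key (22 mm across, 9.5 mm proud of the panel): 0 = up, 0.006 m = fully down, square to the panel. Spring return: 1 N starts it, 3.5 N gives 2 mm (it then registers), 8.5 N fully down.
- key_unit_top (a point): Centre of the top face of the round unit key.
- key_function (a joint): Travel of the square function key (20 x 20 mm, same height and spring as the unit key), between the unit and the tare key. Not to be pressed.
- key_function_top (a point): Centre of the top face of the square function key.
- key_tare (a joint): Travel of the wide tare key (20 mm up the slope x 38 mm across), same height and spring as the unit key: 0 = up, 0.006 m = fully down, registers at 2 mm.
- key_tare_top (a point): Centre of the top face of the wide tare key.
- cup: Empty white plastic mixing cup, 72 mm across the rim, 75 mm tall, loose on the pan. Origin at the centre of its underside. Not to be touched.
- jar: White pigment jar with black lid, 60 mm across, 85 mm tall, beside the scale. Origin at the centre of its underside. Leave alone.
- bottle: Blue paint bottle, 48 mm across, 110 mm tall, on the other side of the scale. Origin at the centre of its underside. Leave alone.
- scraper: Plaster scraper 200 mm long, flat steel blade and dark wooden handle, lying flat between the robot and the scale. Origin on the bench under its middle, x along it towards the blade. Leave alone.

How it is judged (in metres and radians):
On the way, in this order (a step that is already met when the one before it is completed fails the run):
1. the rocker switch is on, with all keys up (value of joint power above 0.27 rad and value of joint each of key_unit, key_tare below 0.001 m), for 0.1 s.
2. the unit key is pressed, the tare key up (value of joint key_unit above 0.002 m and value of joint key_tare below 0.001 m and value of joint power above 0.27 rad), for 0.04 s.
3. the tare key is pressed, the unit key up again, with the cup standing on the pan (value of joint key_tare above 0.002 m and value of joint key_unit below 0.001 m and value of joint power above 0.27 rad and contact force between cup and pan above 0.1 N), for 0.04 s.
At the end, for the whole second after the job is handed in: The rocker is on (beyond 0.27 rad), all three keys are up again (within 1 mm), and the cup stands upright and at rest on the pan within 10 mm of where it was (all of step 1 and value of joint key_function below 0.001 m and contact force between cup and pan above 0.1 N and angle between cup's own z axis and vertical below 0.1 rad and distance of cup from where it was at the start of the episode below 0.01 m and linear speed of cup below 0.02 m/s); the robot touches nothing.
It fails at once if the unit or tare key is pressed before the scale is on (value of joint power below 0.27 rad and value of joint any of key_unit, key_tare above 0.002 m).
It fails at once if the square function key is pressed, or two keys at once (value of joint key_function above 0.0015 m or value of joint each of key_unit, key_tare above 0.0015 m).
It fails at once if the scale is pressed harder than 20 N, or touched with any part of the robot but the fingers (contact force between the fingers and scale above 20 N or contact force between the arm and scale above 1 N).
It fails at once if the robot touches the pan or the cup (contact force between any of the fingers, the arm and pan above 0.5 N or contact force between any of the fingers, the arm and cup above 0.5 N).
It fails at once if the cup, jar, bottle or scraper is moved or lifted (distance of cup from where it was at the start of the episode above 0.01 m or distance of any of jar, bottle, scraper from where it was at the start of the episode above 0.015 m).
It also fails if it takes over 42 s, if anything falls off the work surface, if the arm or the gripper's body presses on something with over 40 N, if the wrist force passes 120 N, or if a joint passes its speed limit or range.

## Working session

There is one attempt and no reset: what is moved stays moved. The work goes in short steps, Python scripts to look and compute and a tool call to move; the robot and the scene stay as the last step left them, time stands still between calls to the robot, and variables do not carry over. Pictures are saved under pics/ and viewed, and the job is handed in when it is done.

Besides the shell and the picture viewer there is one more tool, called after ">>>" as a command line: name --argument value ..., lists and objects as JSON in quotes. step_arm: Moves the arm, as the interface text tells. Its arguments: {"type":"object","properties":{"commands":{"type":"array","items":{"type":"array"}},"gripper":{"type":"number"},"force":{"type":"number"}},"required":["commands"]}

```bash
mkdir -p pics; python3 - <<'E'
from rig import ctrl,capture,ticket
import cv2,json,pickle
print(ctrl.sense(), ctrl.nose_length)
for n in ["scene","side","wrist"]:
    c=capture(n); cv2.imwrite(f"pics/{n}0.png",c["image"]); pickle.dump(c,open(f"{n}0.pkl","wb"))
    print(n,{k:v for k,v in c.items() if k!="image"})
E
```

```text
{'time_s': 0.0, 'joints': array([ 1.01463628e+00,  3.13456979e-01,  1.49847779e+00, -1.15392405e-05,
        1.33098968e+00, -2.23457252e-01]), 'dq': array([-0.00019871,  0.00164953, -0.00117378, -0.00032658,  0.00125354,
        0.00075268]), 'tau': array([-6.36064324e-04, -4.12246764e+01, -2.59750164e+01, -2.02876859e-04,
        3.94647679e-03, -1.56751838e-05]), 'eef_pos': array([171.36837624, 495.97300077, 241.71617238]), 'ee_rot': array([ 0.69717025,  0.11664841,  0.69752079, -0.1175225 ]), 'force': array([-0.10121009, -0.42499781,  0.11459744]), 'wrist_torque': array([ 0.03334151, -0.07203023,  0.01151836]), 'grip_width': 1.0030900969004326} 11.0
scene {'fov_y': 51.236532887179294, 'cx': 315.82341425044643, 'cy': 245.41656416873423, 'origin': array([1010.9335525 , -142.73104288,  704.92655486]), 'orientation': array([-0.26502482,  0.80257502,  0.50910887, -0.16261409])}
side {'fov_y': 46.822894886918796, 'cx': 332.24107050791673, 'cy': 234.72852881416247, 'origin': array([528.67745427, 820.99432308, 837.97808253]), 'orientation': array([ 0.011986  , -0.05144891,  0.91885718, -0.39103815])}
wrist {'fov_y': 70.40583808070798, 'cx': 313.51265991509996, 'cy': 240.02354302146432, 'origin': array([ 96.4066498 , 521.78206458, 373.6271563 ]), 'orientation': array([0.12738579, 0.80451682, 0.57304838, 0.09022798])}
```

View pics/scene0.png

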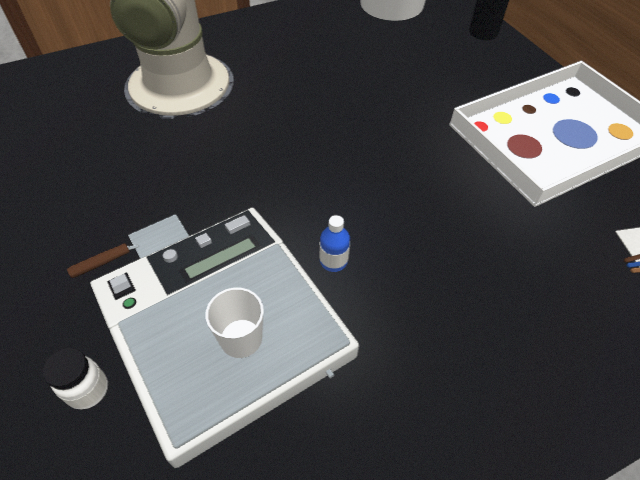

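View pics/side0.png

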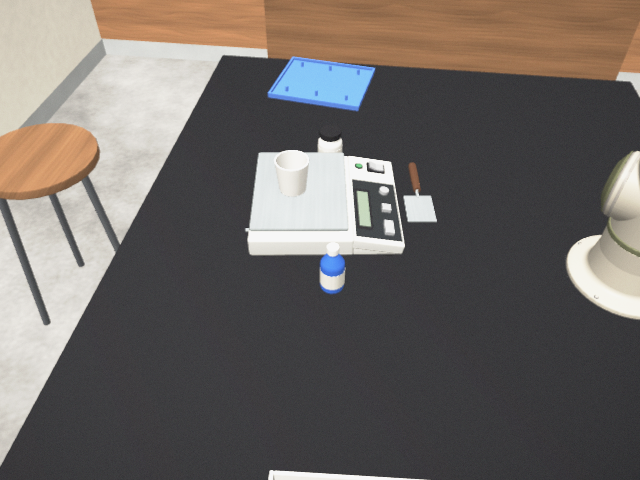

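View pics/wrist0.png

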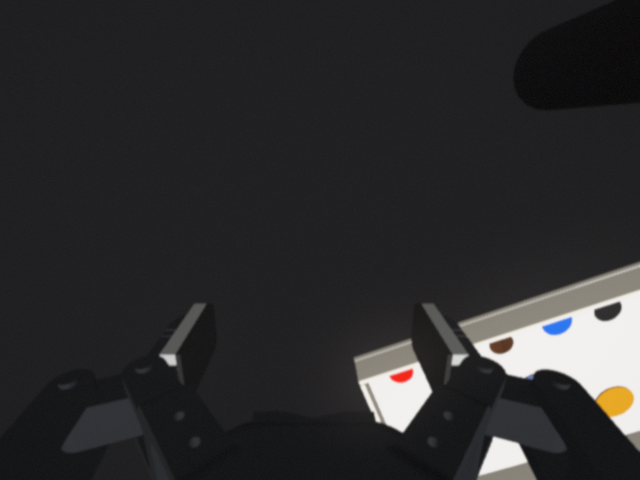

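Scene view: rocker near (121,285), unit (170,256), function (203,240), tare (237,224). Side view: rocker (376,167), unit (384,191), function (386,208), tare (389,228). Next I zoom in for accurate pixel positions.

```bash
python3 - <<'E'
import cv2,pickle
a=pickle.load(open("scene0.pkl","rb"))["image"]; b=pickle.load(open("side0.pkl","rb"))["image"]
cv2.imwrite("pics/s1.png",cv2.resize(a[200:320,85:285],None,fx=4,fy=4,interpolation=cv2.INTER_CUBIC))
cv2.imwrite("pics/d1.png",cv2.resize(b[145:265,310:450],None,fx=5,fy=5,interpolation=cv2.INTER_CUBIC))
E
```

```text
(no output)
```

View pics/s1.png

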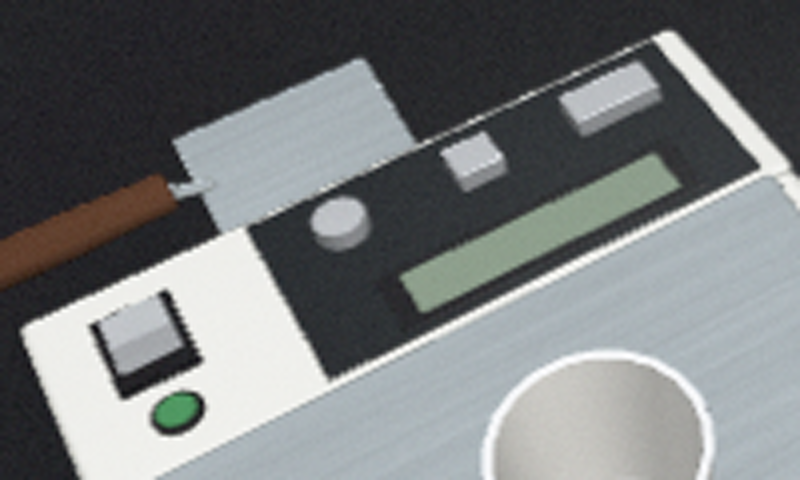

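View pics/d1.png

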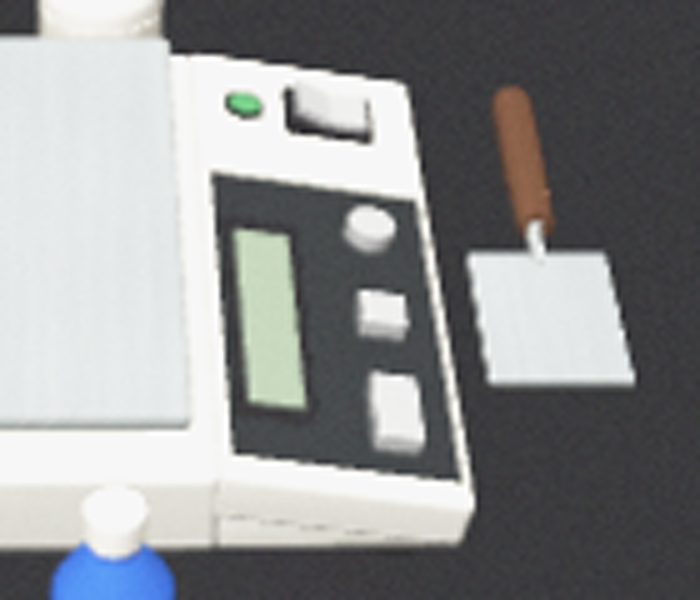

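```bash
cat > h.py <<'E'
import numpy as np,pickle
from scipy.spatial.transform import Rotation as R
from scipy.optimize import least_squares
def ray(c,u,v):
    f=240/np.tan(np.radians(c["fov_y"]/2)); w,x,y,z=c["orientation"]
    d=R.from_quat([x,y,z,w]).apply([(u-c["cx"])/f,(v-c["cy"])/f,1]); return c["origin"],d/np.linalg.norm(d)
def tri(rs):
    A=sum(np.eye(3)-np.outer(d,d) for o,d in rs); b=sum((np.eye(3)-np.outer(d,d))@o for o,d in rs)
    p=np.linalg.solve(A,b); return p,[np.linalg.norm(np.cross(p-o,d)) for o,d in rs]
def plane(c,u,v,z):
    o,d=ray(c,u,v); return o+d*(z-o[2])/d[2]
def proj(c,p):
    f=240/np.tan(np.radians(c["fov_y"]/2)); w,x,y,z=c["orientation"]
    q=R.from_quat([x,y,z,w]).inv().apply(np.asarray(p)-c["origin"]); return np.array([c["cx"]+f*q[0]/q[2],c["cy"]+f*q[1]/q[2]])
E
python3 - <<'E'
from h import *
a=pickle.load(open("scene0.pkl","rb"));b=pickle.load(open("side0.pkl","rb"))
S=lambda x,y:((x+.5)/4-.5+85,(y+.5)/4-.5+200)
D=lambda x,y:((x+.5)/5-.5+310,(y+.5)/5-.5+145)
P=dict(unit=((340,216),(371,223)),func=((472,152),(383,307)),tare=((608,92),(396,403)),
 pR=((22,330),(407,84)),pL=((672,33),(474,490)),lcdA=((401,275),(232,230)),lcdB=((657,153),(290,232)),lcd3=((683,186),(306,409)),
 led=((178,411),(244,104)))
T={}
for k,(s,d) in P.items():
    p,e=tri([ray(a,*S(*s)),ray(b,*D(*d))]); T[k]=p; print(k,p.round(1),np.round(e,1), plane(a,*S(*s),55).round(1),plane(b,*D(*d),55).round(1))
v=T['tare']-T['unit']; print(np.linalg.norm(v),np.degrees(np.arctan2(v[1],v[0])))
v=T['pL']-T['pR']; print(np.linalg.norm(v),np.degrees(np.arctan2(v[1],v[0])))
E
```

```text
unit [ 499.5 -150.2   53.9] [0.5 0.5] [ 499.7 -150.4   55. ] [ 499.9 -148.2   55. ]
func [492.  -92.9  54.7] [0.9 0.9] [491.3 -93.3  55. ] [492.7 -91.6  55. ]
tare [484.9 -32.3  54.3] [0.3 0.3] [485.1 -32.6  55. ] [485.2 -31.3  55. ]
pR [ 486.2 -277.9   37.4] [0.5 0.5] [ 500.6 -274.1   55. ] [ 486.8 -254.3   55. ]
pL [452.9   5.3  42.1] [2.2 2.2] [466.2   3.1  55. ] [452.4  16.4  55. ]
lcdA [ 554.5 -132.7   65.3] [9. 9.] [ 537.1 -136.6   55. ] [ 561.2 -135.5   55. ]
lcdB [549.  -42.6 117. ] [18.5 18.5] [523.4 -25.5  55. ] [ 535.5 -137.3   55. ]
lcd3 [528.6 -23.4  47.3] [8.4 8.4] [543.4 -22.   55. ] [522.2 -23.   55. ]
led [ 562.  -228.2   55.9] [0.6 0.6] [ 560.7 -228.7   55. ] [ 562.4 -228.8   55. ]
118.72536173550886 97.0536025929925
285.1882809909993 96.72316319130174
```

```bash
python3 - <<'E'
from h import *
a=pickle.load(open("scene0.pkl","rb"));b=pickle.load(open("side0.pkl","rb"))
S=lambda x,y:((x+.5)/4-.5+85,(y+.5)/4-.5+200)
D=lambda x,y:((x+.5)/5-.5+310,(y+.5)/5-.5+145)
yaw=np.radians(7); ex=np.array([np.cos(yaw),np.sin(yaw)]);ey=np.array([-ex[1],ex[0]])
K=[((499.5,-150.2),-20),((492,-92.9),38),((484.9,-32.3),100)]
cx=np.mean([np.dot(p,ex) for p,_ in K]); off=np.mean([np.dot(p,ey)-y for p,y in K])
fx=np.mean([np.dot(p,ex) for p in [(486.2,-277.9),(452.9,5.3)]])
print([np.dot(p,ex)-fx-160 for p,_ in K], [np.dot(p,ey)-y-off for p,y in K])
O=ex*(fx+160)+ey*off; print("O",O)
sc=lambda p:(np.array([np.dot(p[:2]-O,ex),np.dot(p[:2]-O,ey)])).round(1)
pan=lambda c,f,u,v,h:None
def onslope(c,u,v,h):
    z=50
    for _ in range(20):
        p=plane(c,u,v,z); z=40+(np.dot(p[:2]-O,ex)+160)*np.tan(np.radians(10))+h/np.cos(np.radians(10))
    return sc(p),round(z,1)
print("frame scene",[onslope(a,*S(*q),0) for q in [(92,325),(168,290),(203,358),(125,397)]])
print("frame side",[onslope(b,*D(*q),0) for q in [(288,133),(370,142)]])
print("scene near edge h7",[onslope(a,*S(*q),7) for q in [(99,325),(160,292)]])
print("scene led",onslope(a,*S(178,411),1))
print("scene valley/far edge h7/h13",[onslope(a,*S(*q),h) for q,h in [((115,352),7),((178,322),7),((115,352),13),((178,322),13)]])
print("pan edge", sc(plane(b,*D(168,40),78)),sc(plane(b,*D(188,422),78)))
print("cup", sc(plane(a,235,315,153)), plane(a,235,315,153))
w,x,y,z=[0.69717025,0.11664841,0.69752079,-0.1175225]
print(R.from_quat([x,y,z,w]).as_matrix().round(3))
E
```

```text
[np.float64(-131.9672266316739), np.float64(-132.42820939186885), np.float64(-132.09000485817035)] [np.float64(0.4708672477289042), np.float64(0.257781812315244), np.float64(-0.7286490600440914)]
O [ 628.10356035 -114.73367518]
frame scene [(array([-143.6, -120.2]), np.float64(42.9)), (array([-143.6,  -89.7]), np.float64(42.9)), (array([-101.1,  -89. ]), np.float64(50.4)), (array([-100.1, -119.7]), np.float64(50.6))]
frame side [(array([-99. , -88.6]), np.float64(50.8)), (array([-138. ,  -90.9]), np.float64(43.9))]
scene near edge h7 [(array([-135.5, -117.4]), np.float64(51.4)), (array([-138. ,  -92.5]), np.float64(51.0))]
scene led (array([ -80.7, -104.9]), np.float64(55.0))
scene valley/far edge h7/h13 [(array([-118.2, -116.1]), np.float64(54.5)), (array([-118.5,  -91.3]), np.float64(54.4)), (array([-112.9, -115.6]), np.float64(61.5)), (array([-113.2,  -91.1]), np.float64(61.5))]
pan edge [ -43.3 -123.7] [-42.9 136.2]
cup [74.8  4.2] [ 701.88470389 -101.48995874  153.        ]
[[-0.001  0.327  0.945]
 [-0.001  0.945 -0.327]
 [-1.    -0.001 -0.   ]]
```

Scale origin is about (628,-115) with yaw 7°, and the triangulated heights and spacings agree with the spec. Rocker press point is about (532,-232). I move there high up with the fingers shut.

>>> step_arm --commands '[[[0.45, -0.9, 0], 0.0145], [[0.45, -0.9, 0], 0.0145], [[0.45, -0.9, 0], 0.0145], [[0.45, -0.9, 0], 0.0145], [[0.45, -0.9, 0], 0.0145]]' --gripper 1 --force 20

```text
time_s: 0.65
eef_pos: [261.8, 314.7, 242.2]
ee_rot: [0.706, 0.036, 0.706, -0.036]
force: [0.4, 0.3, 0.3]
grip_width: 0.143
```

>>> step_arm --commands '[[[0.45, -0.9, 0], 0.0145], [[0.45, -0.9, 0], 0.0145], [[0.45, -0.9, 0], 0.0145], [[0.45, -0.9, 0], 0.0145], [[0.45, -0.9, 0], 0.0145]]'

```text
time_s: 1.15
eef_pos: [351.9, 134.6, 242.3]
ee_rot: [0.706, -0.044, 0.706, 0.044]
force: [0.4, 0.6, -0.4]
grip_width: 0.003
```

>>> step_arm --commands '[[[0.45, -0.9, 0], 0], [[0.45, -0.9, 0], 0], [[0.45, -0.9, 0], 0], [[0.45, -0.9, 0], 0], [[0.45, -0.9, 0], 0]]'

```text
time_s: 1.65
eef_pos: [441.9, -45.5, 242.2]
ee_rot: [0.706, -0.043, 0.706, 0.043]
force: [0.8, 0.8, -0.1]
grip_width: 0.003
```

>>> step_arm --commands '[[[0.45, -0.9, 0], 0], [[0.45, -0.9, 0], 0], [[0.45, -0.9, 0], 0], [[0.45, -0.9, 0], 0], [[0, 0, 0], 0]]'

```text
time_s: 2.15
eef_pos: [514.3, -191.4, 241.1]
ee_rot: [0.706, -0.042, 0.706, 0.042]
force: [-0.5, 0.7, -1.0]
grip_width: -0.002
```

>>> step_arm --commands '[[[0.22, -0.51, -0.7], 0], [[0.22, -0.51, -0.7], 0], [[0, 0, -0.7], 0], [[0, 0, -0.7], 0], [[0, 0, -0.7], 0]]'

```text
time_s: 2.65
eef_pos: [530.8, -228.1, 101.0]
ee_rot: [0.706, -0.043, 0.706, 0.044]
force: [0.3, 0.2, -0.3]
grip_width: 0.003
```

>>> step_arm --commands '[[[0, 0, 0], 0], [[0, 0, 0], 0]]'

```text
time_s: 2.85
eef_pos: [531.3, -228.4, 103.0]
ee_rot: [0.706, -0.043, 0.706, 0.043]
force: [0.9, -0.3, 0.0]
grip_width: 0.001
```

```bash
cat > look.py <<'E'
import sys
from rig import ctrl,capture
from h import *
import cv2
t=sys.argv[1]
c=capture("scene"); cv2.imwrite(f"pics/{t}.png",np.hstack([cv2.resize(c["image"][170:330,70:270],None,fx=3,fy=3,interpolation=cv2.INTER_CUBIC)]))
b=capture("side"); cv2.imwrite(f"pics/{t}b.png",cv2.resize(b["image"][105:265,300:460],None,fx=3.5,fy=3.5,interpolation=cv2.INTER_CUBIC))
s=ctrl.sense(); print(s["time_s"],s["eef_pos"],s["force"])
tip=s["eef_pos"]-[0,0,11]; print((proj(c,tip)-[70,170])*3, (proj(b,tip)-[300,105])*3.5)
E
python3 look.py r1
```

```text
2.95 [ 531.78519128 -228.85793997  104.06531195] [-0.35076991  0.04725914  0.64127497]
[140.12850728 310.5234271 ] [254.04233979 168.03185953]
```

View pics/r1.png

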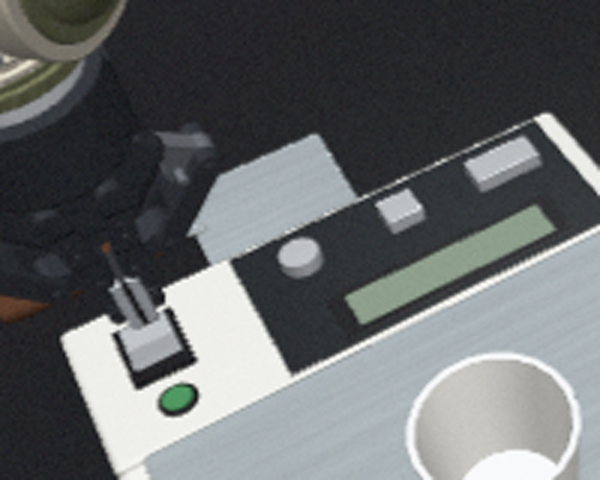

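View pics/r1b.png

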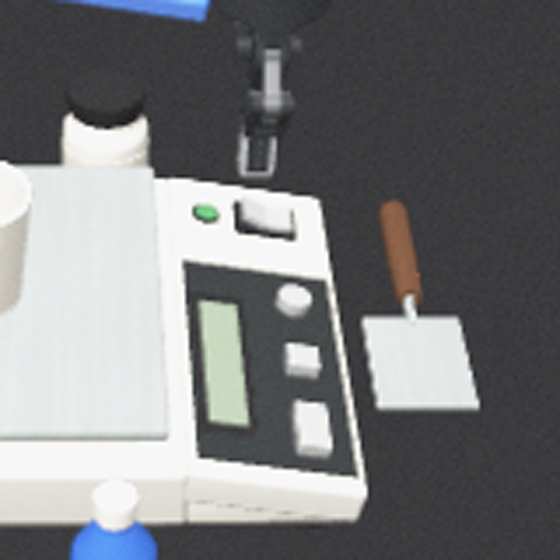

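Scene and side pictures show the closed tip just above the rocker, at scene crop (147,322), with the rocker at (150,340). I correct y by about -3.5 mm and go down.

>>> step_arm --commands '[[[0, -0.09, -0.3], 0], [[0, 0, -0.2], 0], [[0, 0, 0], 0], [[0, 0, 0], 0]]'

```text
time_s: 3.35
eef_pos: [531.1, -232.2, 82.1]
ee_rot: [0.706, -0.043, 0.706, 0.043]
force: [-0.1, -0.1, 0.1]
grip_width: -0.0
```

```bash
python3 look.py r2
```

```text
3.45 [ 531.26635988 -232.28193712   82.55243214] [-0.62658097  0.08574873  0.71795758]
[146.50748736 335.93673558] [252.86278757 191.73244116]
```

View pics/r2.png

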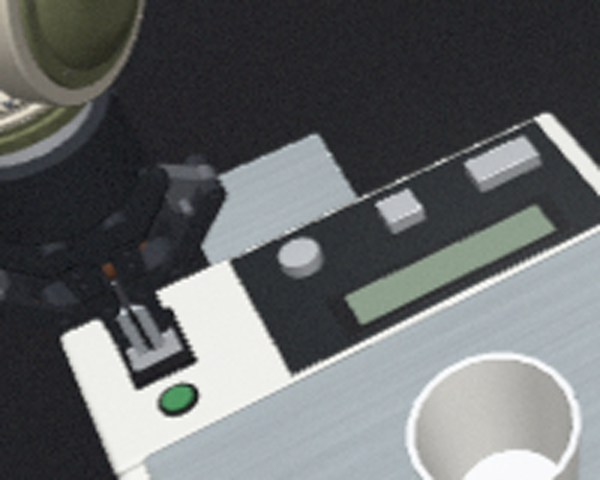

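View pics/r2b.png

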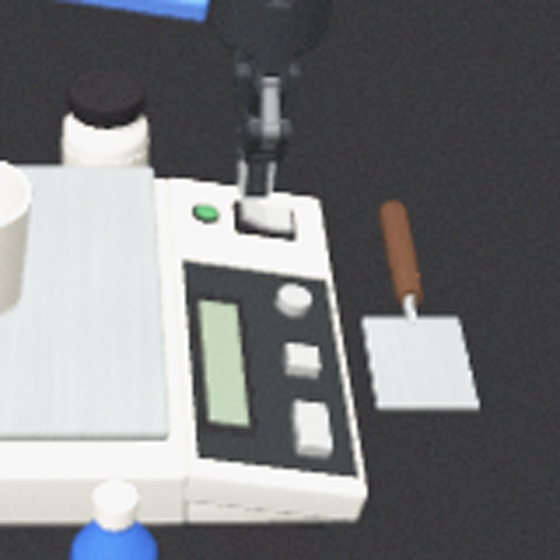

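Tip hovers centred over the rocker's far half, at scene crop (147,345). I press down slowly.

>>> step_arm --commands '[[[0, 0, -0.05], 0], [[0, 0, -0.05], 0], [[0, 0, -0.05], 0], [[0, 0, 0], 0]]'

```text
time_s: 3.85
eef_pos: [531.0, -232.1, 76.0]
ee_rot: [0.706, -0.043, 0.706, 0.043]
force: [0.6, 0.1, 0.0]
grip_width: 0.005
```

>>> step_arm --commands '[[[0, 0, -0.025], 0], [[0, 0, -0.025], 0], [[0, 0, 0], 0]]'

```text
time_s: 4.15
eef_pos: [531.1, -232.2, 74.2]
ee_rot: [0.706, -0.043, 0.706, 0.043]
force: [0.2, 0.4, 0.6]
grip_width: -0.002
```

>>> step_arm --commands '[[[0, 0, -0.025], 0], [[0, 0, -0.025], 0], [[0, 0, 0], 0]]'

```text
time_s: 4.45
eef_pos: [531.5, -232.3, 72.5]
ee_rot: [0.706, -0.044, 0.705, 0.043]
force: [1.4, 1.1, 2.1]
grip_width: 0.002
```

>>> step_arm --commands '[[[0, 0, -0.025], 0], [[0, 0, -0.025], 0], [[0, 0, 0], 0]]'

```text
time_s: 4.75
eef_pos: [531.4, -232.3, 70.5]
ee_rot: [0.706, -0.044, 0.706, 0.043]
force: [3.0, -0.5, 3.2]
grip_width: -0.006
```

>>> step_arm --commands '[[[0, 0, -0.025], 0], [[0, 0, -0.025], 0], [[0, 0, 0], 0]]'

```text
time_s: 5.05
eef_pos: [531.3, -232.3, 68.3]
ee_rot: [0.706, -0.043, 0.706, 0.043]
force: [1.8, 0.3, 4.0]
grip_width: -0.005
```

>>> step_arm --commands '[[[0, 0, -0.03], 0], [[0, 0, 0], 0], [[0, 0, 0], 0]]'

```text
time_s: 5.35
eef_pos: [531.1, -232.3, 67.1]
ee_rot: [0.706, -0.043, 0.706, 0.043]
force: [3.8, 0.1, 3.8]
grip_width: 0.001
```

>>> step_arm --commands '[[[0, 0, 0.4], 0], [[0, 0, 0.4], 0], [[-0.2, 0, 0.4], 0], [[-0.6, 0.75, 0], 0], [[0, 0, 0], 0]]'

```text
time_s: 5.85
eef_pos: [495.8, -199.1, 113.8]
ee_rot: [0.704, -0.042, 0.708, 0.045]
force: [-0.4, -1.2, -0.4]
grip_width: -0.002
```

```bash
python3 look.py r3
```

```text
5.95 [ 498.33110808 -201.77805409  114.57881357] [-0.38485141 -0.34941595  0.09285183]
[173.93861657 227.89880764] [305.20913875 183.17446856]
```

View pics/r3.png

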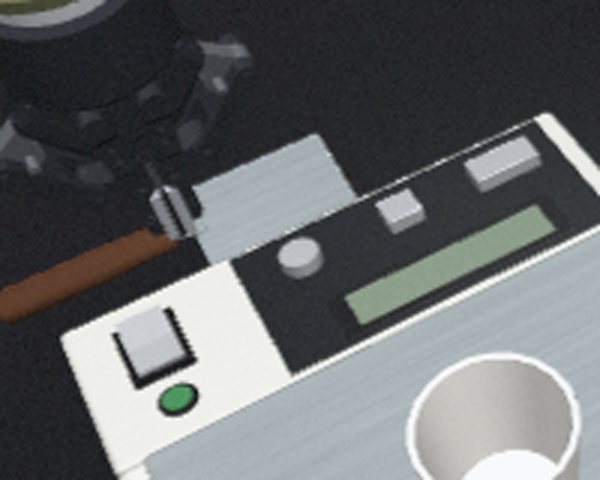

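View pics/r3b.png

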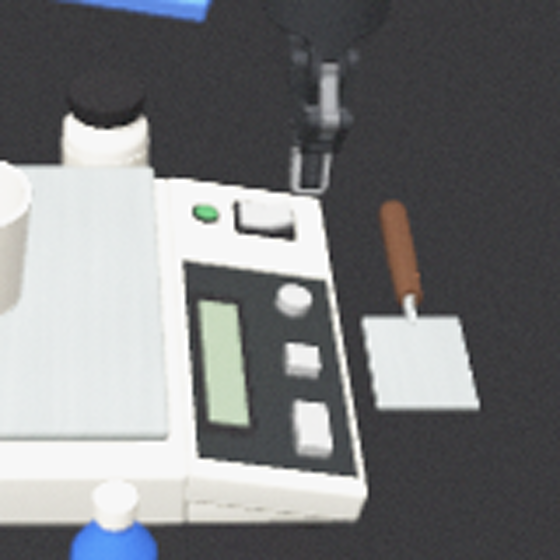

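```bash
python3 - <<'E'
from rig import capture
from h import *
import cv2
a0=pickle.load(open("scene0.pkl","rb"))["image"];c=capture("scene");pickle.dump(c,open("scene1.pkl","wb"))
f=lambda i:cv2.resize(i[265:315,100:150],None,fx=8,fy=8,interpolation=cv2.INTER_CUBIC)
cv2.imwrite("pics/cmp.png",np.hstack([f(a0),f(c["image"])]))
# predicted crop positions of far-end top edge midpoint for several angles
yaw=np.radians(7);ex=np.array([np.cos(yaw),np.sin(yaw)]);ey=np.array([-ex[1],ex[0]]);O=np.array([628.1,-114.7])
for th in [0,.15,.27,.36,.44,.6]:
  for L,s in [(17,"far"),]:
    sl=np.radians(32)-th; x=-121+L*np.cos(sl); z=54+L*np.sin(sl)
    o=[]
    for y in(-117,-93):
        p=O+ex*x+ey*y; o.append((((proj(c,[*p,z])-[100,265])+.5)*8-.5).round())
    print(th,o)
E
```

```text
0 [array([112., 208.]), array([237., 150.])]
0.15 [array([118., 219.]), array([243., 161.])]
0.27 [array([123., 227.]), array([247., 169.])]
0.36 [array([126., 233.]), array([250., 174.])]
0.44 [array([128., 237.]), array([252., 179.])]
0.6 [array([133., 245.]), array([257., 187.])]
```

View pics/cmp.png

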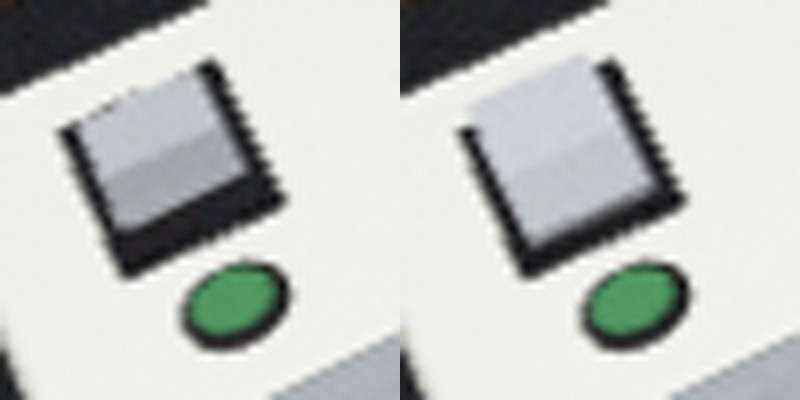

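```bash
python3 - <<'E'
from h import *
a0=pickle.load(open("scene0.pkl","rb"));c=pickle.load(open("scene1.pkl","rb"))
def g(im,x,y):
    u,v=(x+.5)/8-.5+100,(y+.5)/8-.5+265; u,v=int(round(u)),int(round(v)); return im[v-1:v+2,u-1:u+2].mean().round(1)
i0,i1=a0["image"],c["image"]
print("near0",g(i0,145,125),g(i0,130,135),"far0",g(i0,175,178),g(i0,150,190),"near1",g(i1,135,120),g(i1,150,110),"far1",g(i1,180,185),g(i1,160,195))
yaw=np.radians(7);ex=np.array([np.cos(yaw),np.sin(yaw)]);ey=np.array([-ex[1],ex[0]]);O=np.array([628.1,-114.7])
def P(x,y,z):return (((proj(c,[*(O+ex*x+ey*y),z])-[100,265])+.5)*8-.5).round()
t=np.radians
for hx,hz in [(-121,47),(-121,50.5),(-121,54)]: # hinge axis heights
  for th in [0,.2,.27,.36,.44,.6]:
    r=lambda x,z:(hx+(x-hx)*np.cos(th)+(z-hz)*np.sin(th),hz-(x-hx)*np.sin(th)+(z-hz)*np.cos(th))
    v=(-122.2,54); f=(v[0]+17*np.cos(t(32)),v[1]+17*np.sin(t(32))); n=(v[0]-17*np.cos(t(10)),v[1]-17*np.sin(t(10)))
    o=[]
    for q in (n,v,f):
        x,z=r(*q); o+=[*P(x,-117,z),*P(x,-93,z)]
    print(hz,th,np.array(o,int))
E
```

```text
near0 195.8 195.7 far0 167.3 167.5 near1 207.9 208.2 far1 196.9 196.6
47 0 [ 75 118 196  62 100 173 222 116 110 203 235 145]
47 0.2 [ 72 112 193  56 102 178 224 121 120 223 245 165]
47 0.27 [ 71 111 192  55 103 180 225 123 124 230 248 171]
47 0.36 [ 70 110 192  54 104 183 227 125 128 238 252 179]
47 0.44 [ 69 110 191  54 105 185 228 128 132 245 256 187]
47 0.6 [ 69 112 191  55 108 190 230 133 139 258 263 200]
50.5 0 [ 75 118 196  62 100 173 222 116 110 203 235 145]
50.5 0.2 [ 70 109 192  54 101 175 223 118 119 220 243 162]
50.5 0.27 [ 69 107 190  51 101 176 223 119 122 226 246 167]
50.5 0.36 [ 67 105 189  49 102 177 224 120 126 233 250 174]
50.5 0.44 [ 66 104 188  48 102 178 225 121 129 238 253 180]
50.5 0.6 [ 64 102 187  46 103 181 226 124 135 249 258 190]
54 0 [ 75 118 196  62 100 173 222 116 110 203 235 145]
54 0.2 [ 69 107 190  51  99 172 222 115 118 217 242 159]
54 0.27 [ 67 103 189  48  99 172 222 115 120 222 244 163]
54 0.36 [ 65 100 186  44  99 172 221 115 123 227 247 169]
54 0.44 [ 63  97 185  41  99 172 221 115 126 232 249 173]
54 0.6 [ 60  93 182  37  99 172 221 115 130 239 254 181]
```

Rocker: the far half's grey (197) now equals the near half's original (196), so its slope matches the panel and it stands at about 0.39 rad. It is on. Next the unit key.

>>> step_arm --commands '[[[0, 0.65, 0], 0], [[0, 0.65, 0], 0], [[0, 0, -0.4], 0], [[0, 0, -0.4], 0], [[0, 0, 0], 0]]'

```text
time_s: 6.5
eef_pos: [498.4, -150.1, 81.1]
ee_rot: [0.704, -0.043, 0.707, 0.044]
force: [-0.5, -1.6, -1.1]
grip_width: 0.001
```

```bash
python3 look.py u1
```

```text
6.6 [ 499.37344935 -150.67721097   83.09589098] [-0.01227932 -0.3353507   1.59918392]
[290.67513926 231.54371618] [296.57697664 271.29525581]
```

View pics/u1.png

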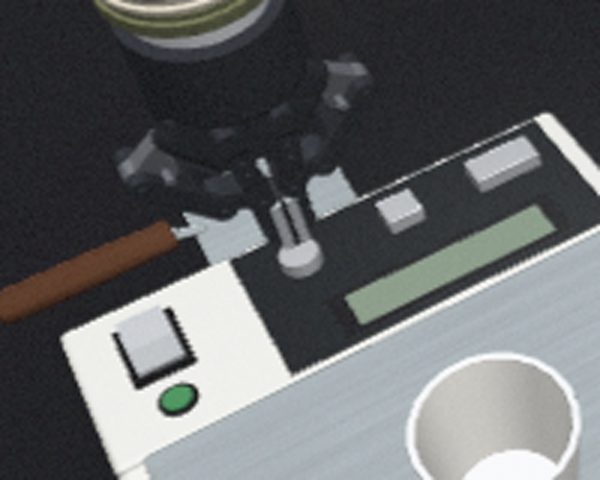

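View pics/u1b.png

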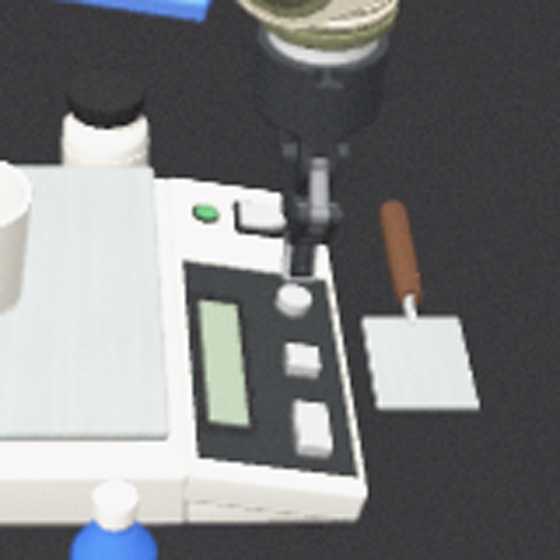

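Tip stands centred above the unit key, at scene crop (297,243) with the key at (300,255). I descend slowly.

>>> step_arm --commands '[[[0, 0, -0.15], 0], [[0, 0, -0.1], 0], [[0, 0, -0.05], 0], [[0, 0, 0], 0], [[0, 0, 0], 0]]'

```text
time_s: 7.1
eef_pos: [499.2, -150.2, 71.2]
ee_rot: [0.706, -0.043, 0.706, 0.043]
force: [-1.1, 1.1, 0.5]
grip_width: -0.001
```

>>> step_arm --commands '[[[0, 0, -0.025], 0], [[0, 0, -0.025], 0], [[0, 0, 0], 0]]'

```text
time_s: 7.4
eef_pos: [499.1, -150.2, 69.0]
ee_rot: [0.706, -0.043, 0.706, 0.043]
force: [-0.3, 0.1, 0.3]
grip_width: -0.001
```

>>> step_arm --commands '[[[0, 0, -0.025], 0], [[0, 0, -0.025], 0], [[0, 0, 0], 0]]'

```text
time_s: 7.7
eef_pos: [499.2, -150.3, 67.1]
ee_rot: [0.706, -0.043, 0.706, 0.043]
force: [-0.0, -0.2, 0.9]
grip_width: 0.004
```

>>> step_arm --commands '[[[0, 0, -0.025], 0], [[0, 0, -0.025], 0], [[0, 0, 0], 0]]'

```text
time_s: 8.0
eef_pos: [499.4, -150.2, 65.3]
ee_rot: [0.706, -0.043, 0.705, 0.043]
force: [1.4, 0.8, 2.9]
grip_width: -0.001
```

>>> step_arm --commands '[[[0, 0, -0.025], 0], [[0, 0, -0.02], 0], [[0, 0, 0], 0]]'

```text
time_s: 8.3
eef_pos: [499.7, -150.2, 63.6]
ee_rot: [0.706, -0.043, 0.705, 0.043]
force: [2.3, 3.1, 5.8]
grip_width: 0.002
```

>>> step_arm --commands '[[[0, 0, -0.015], 0], [[0, 0, 0], 0]]'

```text
time_s: 8.5
eef_pos: [499.7, -150.2, 63.1]
ee_rot: [0.706, -0.044, 0.705, 0.043]
force: [2.6, 2.4, 6.5]
grip_width: 0.003
```

>>> step_arm --commands '[[[0, 0, 0.2], 0], [[0, 0, 0.4], 0], [[0, 0, 0.4], 0], [[0, 0, 0], 0]]'

```text
time_s: 8.9
eef_pos: [499.6, -150.6, 104.2]
ee_rot: [0.706, -0.044, 0.705, 0.043]
force: [0.0, -1.1, -0.1]
grip_width: -0.004
```

>>> step_arm --commands '[[[-0.12, 0.99, 0], 0], [[-0.12, 0.99, 0], 0], [[-0.13, 0.99, 0], 0], [[0, 0, -0.5], 0], [[0, 0, 0], 0]]'

```text
time_s: 9.4
eef_pos: [482.6, -30.3, 80.5]
ee_rot: [0.704, -0.043, 0.707, 0.045]
force: [-0.3, 0.0, -0.1]
grip_width: 0.005
```

```bash
python3 look.py t1
```

```text
9.5 [484.05566088 -31.73260705  82.36452613] [-1.75954387 -0.84498948  0.08465849]
[497.09121578 137.22820688] [315.25029038 400.00388062]
```

View pics/t1.png

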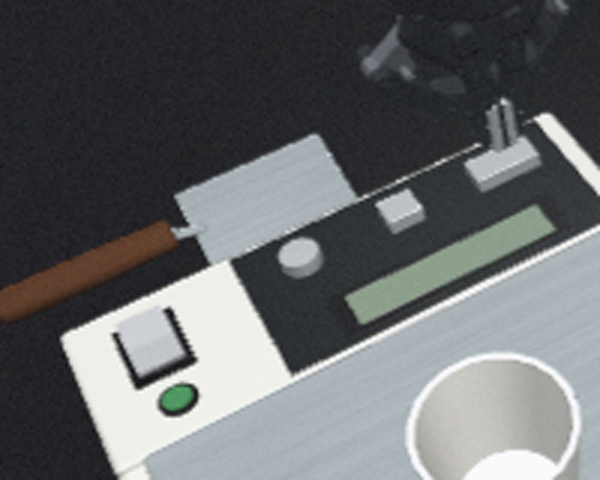

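View pics/t1b.png

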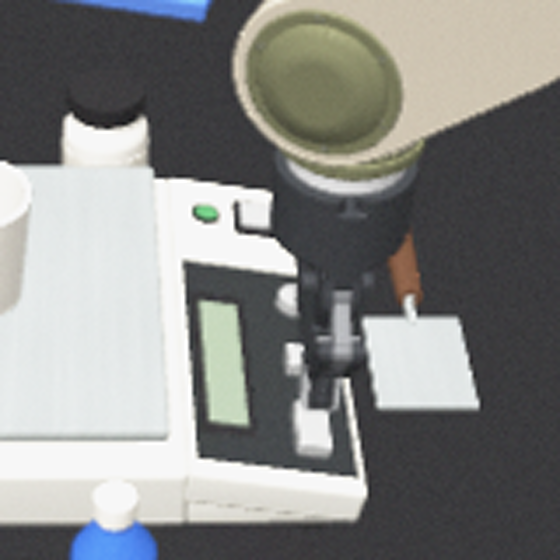

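Tip is above the tare key, at scene crop (503,150), and the unit key is up again. I descend.

>>> step_arm --commands '[[[0.02, 0, -0.15], 0], [[0, 0, -0.1], 0], [[0, 0, -0.05], 0], [[0, 0, 0], 0], [[0, 0, 0], 0]]'

```text
time_s: 10.0
eef_pos: [485.2, -31.5, 70.8]
ee_rot: [0.706, -0.043, 0.706, 0.043]
force: [-0.1, -0.9, 0.8]
grip_width: -0.001
```

>>> step_arm --commands '[[[0, 0, -0.025], 0], [[0, 0, -0.025], 0], [[0, 0, 0], 0]]'

```text
time_s: 10.3
eef_pos: [485.1, -31.4, 68.6]
ee_rot: [0.706, -0.043, 0.706, 0.043]
force: [0.3, -0.4, 0.6]
grip_width: 0.002
```

>>> step_arm --commands '[[[0, 0, -0.025], 0], [[0, 0, -0.025], 0], [[0, 0, 0], 0]]'

```text
time_s: 10.6
eef_pos: [485.3, -31.4, 66.7]
ee_rot: [0.706, -0.043, 0.706, 0.043]
force: [-0.2, 0.4, 2.4]
grip_width: 0.002
```

>>> step_arm --commands '[[[0, 0, -0.025], 0], [[0, 0, -0.025], 0], [[0, 0, 0], 0]]'

```text
time_s: 10.9
eef_pos: [485.5, -31.4, 64.9]
ee_rot: [0.706, -0.043, 0.705, 0.043]
force: [1.8, 0.7, 4.2]
grip_width: -0.003
```

>>> step_arm --commands '[[[0, 0, -0.025], 0], [[0, 0, -0.02], 0], [[0, 0, 0], 0]]'

```text
time_s: 11.2
eef_pos: [485.8, -31.4, 63.3]
ee_rot: [0.706, -0.043, 0.705, 0.043]
force: [3.6, 2.0, 6.5]
grip_width: 0.001
```

>>> step_arm --commands '[[[0, 0, 0], 0]]'

```text
time_s: 11.3
eef_pos: [485.8, -31.4, 63.3]
ee_rot: [0.706, -0.043, 0.705, 0.043]
force: [2.1, 1.8, 6.6]
grip_width: -0.001
```

>>> step_arm --commands '[[[0, 0, 0.2], 0], [[0, 0, 0.5], 0], [[0, 0, 0.8], 0], [[-0.5, 0, 0.8], 0], [[-0.8, 0.3, 0.8], 0]]'

```text
time_s: 11.8
eef_pos: [432.5, -20.0, 187.8]
ee_rot: [0.705, -0.043, 0.706, 0.043]
force: [1.0, 0.0, 0.8]
grip_width: 0.003
```

>>> step_arm --commands '[[[-0.5, 0.5, 0], 0], [[-0.5, 0.5, 0], 0], [[-0.5, 0.5, 0], 0], [[0, 0, 0], 0], [[0, 0, 0], 0]]'

```text
time_s: 12.3
eef_pos: [373.0, 40.6, 187.1]
ee_rot: [0.706, -0.044, 0.706, 0.044]
force: [-0.6, -0.9, -0.1]
grip_width: -0.002
```

```bash
python3 look.py e1; python3 - <<'E'
from rig import capture
import cv2
cv2.imwrite("pics/end.png",capture("scene")["image"])
E
```

```text
12.4 [373.49662902  40.10456291 186.9005354 ] [0.51730138 0.48366919 0.61079517]
[ 529.06690774 -172.29743167] [542.00533292 361.59614381]
```

View pics/e1b.png

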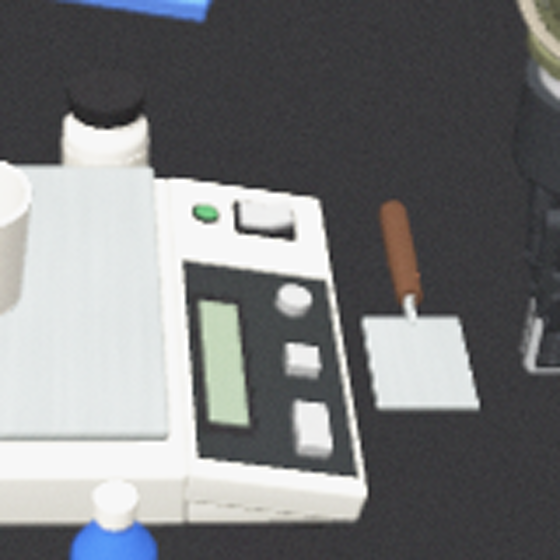

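View pics/end.png

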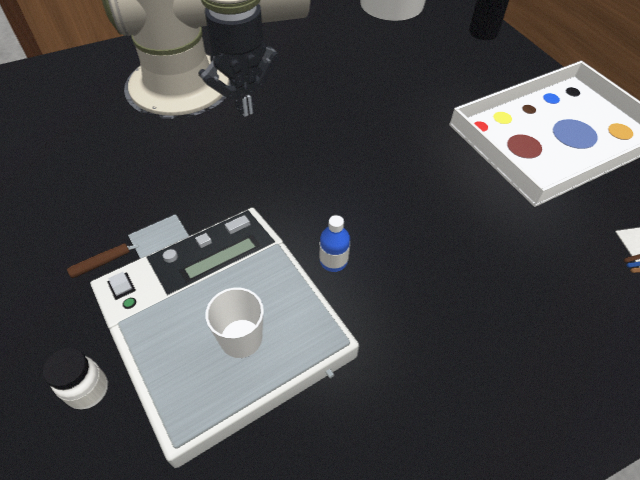

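The hand is clear (tip near (247,105)), the keys are up, the rocker still lies in its on position, and the cup (238,322), jar, bottle and scraper are where they were. I hand in.

```bash
python3 -c "
from rig import ticket
print(ticket.finish_job())"
```

```text
the job is handed in; nothing more can be done
None
```

I switched the scale on, tapped the unit key, then the tare key, in that order with the closed fingertips. The hand then moved clear and the job went in at about 12.5 s of the 42 s allowed. No verdict came back, so the results below are my own readings.

| Control | Peak vertical force | Estimated movement |
|---|---|---|
| Rocker, far half | about 4 N | about 0.4 rad (on beyond 0.27) |
| Unit key | about 6.5 N | about 4 mm (registers at 2 mm) |
| Tare key | about 6.6 N | 4 to 4.5 mm (registers at 2 mm) |

**Final pictures:** all three keys were up. The rocker looked on, and the cup, jar, bottle and scraper had not visibly moved. The force reading was back to noise.

**One check disagreed:** the rocker angle. Measuring how far its far edge shifted in the image gave only about 0.22 to 0.25 rad. My measure of that edge was already about 3 pixels off before pressing. The press depth gave about 0.42 rad, the shading of the two halves about 0.39 rad, and the edge's final position also fitted about 0.4 rad. I went with those.

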